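Tip a stone offcut into the rubble crate

ROBOT

A 6-joint arm with a two-finger parallel gripper is mounted at the origin on the work surface. World frame = base frame: x ahead of the robot, y to its left, z up, the work surface at z = 0. Lengths are in m, angles in rad, forces in N, time in s.
With the tool pointing down it reaches from about 0.3 to 0.75 m from the base axis. Payload 8.5 kg.
Tool frame: the origin (TCP) lies midway between the tips of the shut fingers; the grasp point (between the pads) lies 19 mm behind it; x points along the fingers, y is the direction in which the jaws open and shut, and the axes are right-handed (so a half turn about x gives the same grasp; the last joint's range is limited). The gripper opens to 88 mm and grips with 3 to 60 N. Pads are 18 mm wide; open, the fingers measure 123 mm over their backs; the gripper's body (75 mm by 187 mm) begins 45 mm behind the grasp point.
Start: joints at [-1.504, 0.381, 1.297, -0, 1.464, -0.215], TCP at [0.153, -0.528, 0.239] pointing down, gripper open.
Joint ranges: [-3.11, 3.11], [-0.89, 2.33], [0.22, 2.48], [-1.42, 4.56], [0.17, 2.85], [-2.88, 2.88]. Speed limits (rad/s): [2.39, 2.39, 3.14, 3.14, 3.14, 3.14].

INTERFACE

Orientations are given as a unit quaternion [x, y, z, w].
In Python, from cell import env gives the robot as it stands.
- The arm moves only by the tool carry_out, never from a script. Its argument "rows" is a list of rows, each a list of 3 entries, a list of its own where there are three numbers: the shift along the tool's x, y, z in cm, then the turn, a rotation vector about the tool's x, y, z in rad, then the finger opening in cm, from 0 to 8.81. A call has 1 to 8 rows; each row is the pose to reach, as a shift and turn from the pose commanded when the call began, along the tool's axes at that moment; what a row does not reach only later rows make up. A row lasts 1/12 s, in which the tool goes at most 41.7 mm and 7.16 degrees, less where a joint would pass 70% of its speed; a pose out of reach is approached as far as the arm can. A call with a gripper value outside its range is refused whole. The fingers move at their own pace and stop on an object; "grip_force" is the grip in N (left out, the last holds). Time passes only in rows, so rows that repeat a pose let the fingers close. It gives the time, the measured TCP pose, the force and the opening at its end, in the units of the state.
- env.get_obs(): the state, without advancing time (a new reading comes with each control period).
- env.capture(name): name is "scene" or "side" or "wrist"; returns a dict with "img" (400x640x3 uint8, red, green, blue), "camera_matrix" (3x3 intrinsics, pixels), "D" ([k1, k2, p1, p2, k3] as OpenCV has them; the pictures are not rectified), "rvec" (rotation vector, rad) and "tvec" (3), from world to camera coordinates, as OpenCV has them; the wrist camera has in their place "mount" (4x4, takes a point from camera to tool coordinates, whose origin is the TCP and whose axes are the tool frame's). Camera axes: x right, y down, z forward; pixel columns grow to the right and rows downward; lengths in m; the calibration is good to about 2 mm. A picture is of the moment at which its call begins: read the wrist's pose just before it. There is no depth.
- env.hand_in(): hands the job in, once; it reports no verdict.
The state is a dict: "clock": time; "joint_pos": joint angles; "dq": joint speeds; "tau": joint torques, N m; "ee_pos": TCP position; "eef_rot": TCP orientation; "wrist_force": force on the tool from outside, world axes, zero at the start; "moment": the same for the moment, N m; "finger_gap": finger opening in m.
Only numpy, scipy, OpenCV 4.12 (cv2) and the standard library are available. Lean on these libraries where they do the work, as an engineer would, in place of code of your own. Each camera call takes 0.05 s, during which the arm holds its last target. There are 200 camera calls.

TASK

Draw the long stone offcut out from under the rack by its free end, put it down flat on the bench clear of the rack and let go; then take it again, lay it flat in the upright tipping skip without dropping it, and let go. Push the skip's lever past the detent until the skip is tipped right over and the offcut is in the crate, then ease the skip back fully upright, never letting it fall back, and let go. Leave the bottle and the loose stone disc where they are.

Things in the scene. Friction and masses are not known exactly. Their poses are not given: they have to be found in the camera images.
- offcut_center (a point): centre (half-way up) of the loose grey stone offcut, a straight bar 180 mm long (its x), 45 mm wide (y), 36 mm high (z), about 0.6 kg, flat on the bench. At the start its rear part is under the rack board and its -x end sticks out 75 to 85 mm from the rack's front, towards the robot
- rack: fixed low timber rack: board 150 (x) by 200 mm (y), underside 50 and top 68 mm above the bench, on two battens along x that leave a 120 mm wide opening; stacks of stone discs on it, up to 135 mm above the bench, start 10 mm behind its front edge. Origin on the bench under the board's centre; open front at x = -75 mm of its frame; the offcut draws out along -x of it
- skip (a joint): tipping angle of the sheet-steel skip, rad: 0 upright on its stop, 1.75 tipped right over on its other stop. Up to about 0.15 a sprung detent and the weight resist (about 6 N at the grip bar); the weight then pulls it back until about 0.6 to 0.7, beyond which it falls over by itself and stays. On the way back it falls upright below about 0.6 unless held, and the detent snaps it home below 0.15
- stand_hinge (a point): fixed point on the skip's hinge axis, mid-length, 130 mm above the bench. The axis is this frame's x (level); z is up. Tipping turns the skip about +x: its top goes to -y, where the crate is. The grey stand has posts at x = +-135 mm (20 mm thick, 50 mm wide, 142 mm high)
- skip_floor (a point): middle of the skip's floor (top surface), turning with the skip; upright, it is 20 mm above and 15 mm to +y of stand_hinge, axes parallel. Floor 200 mm long (x) between end plates 90 mm high; in y from -65 mm (open lip) to +70 mm (back wall, 60 mm high). The offcut lies along x; the end plates leave the gripper room only near the offcut's middle
- skip_grip (a point): middle of the lever's round grip bar (14 mm diameter, 87 mm free, parallel to the hinge axis), turning with the skip. In stand_hinge's frame: upright x -160, y +45, z +165 mm (171 mm from the axis); tipped over y -170, z +15 mm. The flat lever that carries it is at x = -109 mm. It can be pinched from above across the bar and turns between the fingers
- crate_in (a point): centre of the inner floor (8 mm above the bench) of the fixed plywood crate below the skip's lip: inside 224 mm (x) by 194 mm (y), walls 65 mm high, the far one (-y) 105 mm. Axes parallel to stand_hinge's
- bottle: bystander: clear water bottle, 60 mm diameter, 190 mm high, standing; origin at its underside
- disc: bystander: loose flat stone disc, 110 mm diameter, 24 mm thick; origin at its underside
Things that resemble listed ones, but are neither listed nor needed, are in the scene too. There is more than one size of the rack; the job needs the largest. What is meant by the part that bears offcut_center is not green, and is the larger of those in its own colour.

How it is judged:
By the outcome, as a careful person would: the job done as asked, in the order asked, and still so for the second after the job is handed in, with the robot touching nothing.
It also fails if it takes over 72 s, if anything falls off the work surface, if the arm or the gripper's body presses on something with over 40 N, if the wrist force passes 120 N, or if a joint passes its speed limit or range.

## Working session

There is one attempt and no reset: what is moved stays moved. The work goes in short steps, Python scripts to look and compute and a tool call to move; the robot and the scene stay as the last step left them, time stands still between calls to the robot, and variables do not carry over. Pictures are saved under pics/ and viewed, about 8 in all and at most 12, crops included, and the job is handed in when it is done.

Besides the shell and the picture viewer there is one more tool, called after ">>>" as a command line: name --argument value ..., lists and objects as JSON in quotes. carry_out: Moves the arm, as the interface text tells. Its arguments: {"type":"object","properties":{"rows":{"type":"array","items":{"type":"array"}},"grip_force":{"type":"number"}},"required":["rows"]}

```bash
ls; mkdir -p pics; python3 - <<'E'
from cell import env
import cv2,numpy as np
o=env.get_obs(); print(o)
for n in ("scene","side"):
    c=env.capture(n); cv2.imwrite(f"pics/{n}0.png",c["img"][:,:,::-1]); np.savez(f"pics/{n}0.npz",**c)
    print(n,c["camera_matrix"].round(1).tolist(),c["D"],c["rvec"],c["tvec"])
E
```

```text
pics
{'clock': 0.0, 'joint_pos': array([-1.50431185e+00,  3.81150893e-01,  1.29824364e+00, -2.44627723e-05,
        1.46360532e+00, -2.15298199e-01]), 'dq': array([ 1.58238274e-03, -6.08102015e-04, -5.54352907e-04, -1.05135665e-03,
        8.35307861e-05, -7.16555218e-04]), 'tau': array([ 1.66251461e-04, -4.37925589e+01, -2.24557561e+01,  7.13510695e-02,
        3.52222798e-02, -1.25460529e-04]), 'ee_pos': array([ 0.15291108, -0.52802102,  0.23816777]), 'eef_rot': array([ 0.70012832,  0.09979363, -0.7000715 ,  0.09880006]), 'wrist_force': array([-0.1071723 ,  0.3413691 , -0.09587578]), 'moment': array([-0.00056075,  0.02287078,  0.05654655]), 'finger_gap': 0.08814366609621249}
scene [[367.4, 0.0, 317.9], [0.0, 367.4, 195.6], [0.0, 0.0, 1.0]] [-0.08507893  0.          0.          0.          0.        ] [ 1.13112001  2.60982155 -0.72492927] [ 0.2739003  -0.25565633  1.80130791]
side [[486.3, 0.0, 311.8], [0.0, 486.3, 196.7], [0.0, 0.0, 1.0]] [-0.12545885  0.          0.          0.          0.        ] [ 0.13404407 -2.78560897  1.36032973] [0.48558279 0.12184873 1.61691495]
```

View pics/scene0.png

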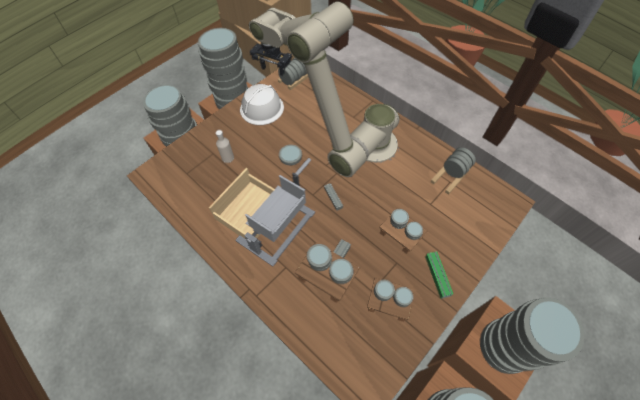

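View pics/side0.png

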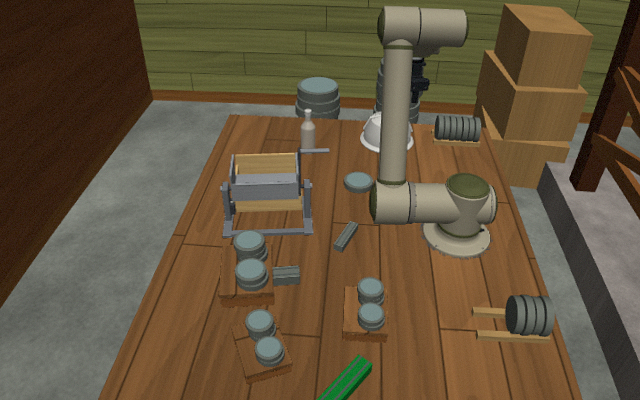

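Three racks are visible: scene (327,275), (393,297) and (402,230). There are three bars: grey, part-hidden by the rack, at scene (343,249); a loose grey one at (333,196); and a green one at (440,275). The (343,249) bar under the largest-looking rack fits the description. I'll confirm with an enlarged crop and sizes.

```bash
cat > h.py <<'E'
import cv2,numpy as np
from scipy.spatial.transform import Rotation as R
def load(f): return dict(np.load(f))
def pose(c):
    if "rvec" in c: Rm=cv2.Rodrigues(c["rvec"])[0]; return Rm,np.ravel(c["tvec"])
    T=c["Ttool"]@c["mount"]; Rm=T[:3,:3].T; return Rm,-Rm@T[:3,3]
def rays(c,px):
    u=cv2.undistortPoints(np.array(px,float).reshape(-1,1,2),c["camera_matrix"],c["D"])[:,0]
    Rm,t=pose(c); return -Rm.T@t,np.c_[u,np.ones(len(u))]@Rm
def onz(c,px,z):
    o,d=rays(c,px); return o+d*((z-o[2])/d[:,2])[:,None]
def tri(c1,p1,c2,p2):
    o1,d1=rays(c1,p1);o2,d2=rays(c2,p2);out=[]
    for a,b in zip(d1,d2):
        s=np.linalg.lstsq(np.c_[a,-b],o2-o1,rcond=None)[0]; P=o1+s[0]*a;Q=o2+s[1]*b
        out.append(np.r_[(P+Q)/2,np.linalg.norm(P-Q)])
    return np.array(out)
def proj(c,P):
    Rm,t=pose(c); return cv2.projectPoints(np.array(P,float).reshape(-1,1,3),cv2.Rodrigues(Rm)[0],t,c["camera_matrix"],c["D"])[0][:,0]
def grab(env,n,f):
    o=env.get_obs(); c=env.capture(n)
    if n=="wrist":
        T=np.eye(4);T[:3,:3]=R.from_quat(o["eef_rot"]).as_matrix();T[:3,3]=o["ee_pos"];c["Ttool"]=T
    np.savez(f"pics/{f}.npz",**c); cv2.imwrite(f"pics/{f}.png",c["img"][:,:,::-1]); return c
E
python3 - <<'E'
from h import *
a=cv2.imread("pics/scene0.png")[140:325,200:460]; b=cv2.imread("pics/side0.png")[130:390,215:400]
a=cv2.resize(a,(800,569),interpolation=cv2.INTER_CUBIC); cv2.imwrite("pics/c1.png",a)
b=cv2.resize(b,None,fx=2.3,fy=2.3,interpolation=cv2.INTER_CUBIC);print(b.shape); cv2.imwrite("pics/c2.png",b)
E
```

```text
(598, 425, 3)
```

View pics/c1.png

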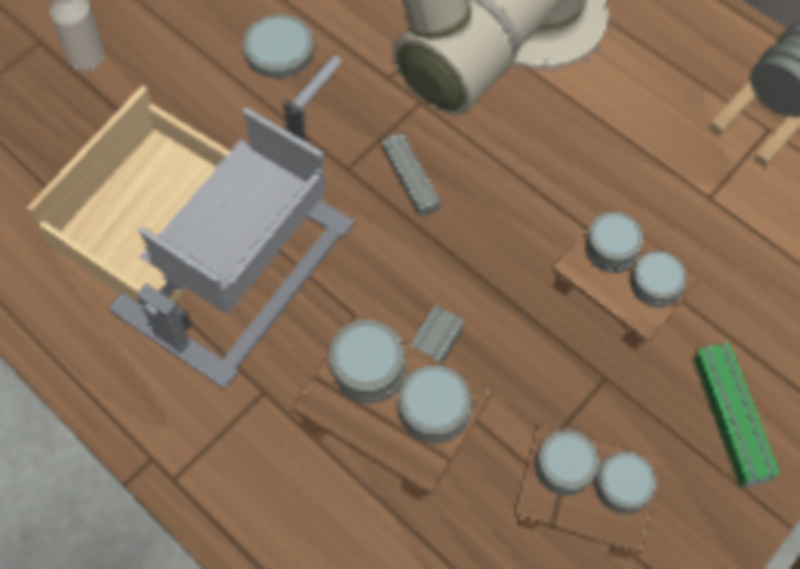

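View pics/c2.png

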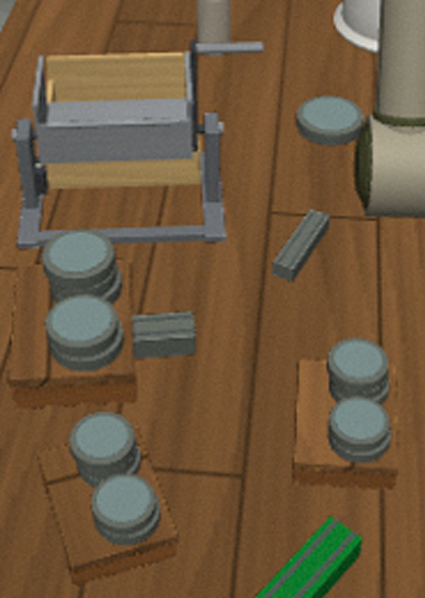

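```bash
python3 - <<'E'
from h import *
np.set_printoptions(precision=4,suppress=True)
a=load("pics/scene0.npz");b=load("pics/side0.npz")
A=lambda p:np.array(p,float)/(800/260)+[200,140]
B=lambda p:np.array(p,float)/2.3+[215,130]
print("bar top side",onz(b,B([(132,320),(194,313),(195,331),(132,336)]),.036))
print("bar top scene",onz(a,A([(437,306),(464,320),(440,360),(412,346)]),.036))
print("small bar side",onz(b,B([(310,212),(328,216),(292,268),(274,263)]),.03))
print("rack side",onz(b,B([(12,388),(135,378),(132,263)]),.068))
print("rack scene",onz(a,A([(300,398),(438,474),(490,390)]),.068))
print("gripbar tri",tri(a,A([(337,62),(300,103)]),b,B([(262,46),(194,47)])))
print("crate back corners scene",onz(a,A([(143,90),(33,208)]),.113), "near-wall", onz(a,A([(228,155)]),.073))
print("base frame", onz(a,A([(350,225),(228,380),(112,305)]),.006), onz(b,B([(20,242),(225,236)]),.006))
print("post tops side",onz(b,B([(14,128),(34,125),(199,118),(218,118)]),.142))
print("disc",onz(a,A([(279,42)]),.024),onz(b,B([(330,117)]),.024)); print("bottle",onz(a,A([(86,62)]),0),tri(a,[(219,133)],b,[(308,112)]))
E
```

```text
bar top side [[0.581  0.2558 0.036 ]
 [0.5029 0.2354 0.036 ]
 [0.498  0.2668 0.036 ]
 [0.5767 0.2834 0.036 ]]
bar top scene [[0.5044 0.2338 0.036 ]
 [0.4952 0.2732 0.036 ]
 [0.5591 0.2872 0.036 ]
 [0.5694 0.2476 0.036 ]]
small bar side [[0.3599 0.0137 0.03  ]
 [0.3338 0.02   0.03  ]
 [0.3804 0.1327 0.03  ]
 [0.4054 0.1252 0.03  ]]
rack side [[0.6985 0.4095 0.068 ]
 [0.5565 0.3788 0.068 ]
 [0.5908 0.1837 0.068 ]]
rack scene [[0.7266 0.2002 0.068 ]
 [0.6812 0.3892 0.068 ]
 [0.5571 0.3663 0.068 ]]
gripbar tri [[ 0.4381 -0.005   0.2952  0.0023]
 [ 0.5217  0.0136  0.3045  0.0088]]
crate back corners scene [[ 0.5672 -0.2678  0.113 ]
 [ 0.7937 -0.2312  0.113 ]] near-wall [[ 0.545  -0.1221  0.073 ]]
base frame [[ 0.4836  0.0537  0.006 ]
 [ 0.7607  0.0958  0.006 ]
 [ 0.7957 -0.0985  0.006 ]] [[0.771  0.0928 0.006 ]
 [0.4797 0.0506 0.006 ]]
post tops side [[ 0.7862  0.0029  0.142 ]
 [ 0.7594 -0.0069  0.142 ]
 [ 0.5268 -0.0467  0.142 ]
 [ 0.4997 -0.0494  0.142 ]]
disc [[ 0.3333 -0.2402  0.024 ]] [[ 0.3353 -0.231   0.024 ]]
bottle [[ 0.5543 -0.4487  0.    ]] [[ 0.546  -0.4619  0.1787  0.0034]]
```

The confirmed target is the bar at scene (343,249): grey, about 40–45 mm wide against about 27 mm for the loose one, and under the largest rack. Next I'll work out the first move.

```bash
cat >> h.py <<'E'
def down(jawyaw):
    y=np.array([np.cos(jawyaw),np.sin(jawyaw),0]);x=np.array([0,0,-1.]);return np.c_[x,y,np.cross(x,y)]
def move(o,pos,jawyaw,p0=None,R0=None):
    """shift (cm) and turn (rad) in tool axes from pose (default measured) to TCP pos, jaw yaw"""
    R0=R.from_quat(o["eef_rot"]).as_matrix() if R0 is None else R0; p0=o["ee_pos"] if p0 is None else p0
    return (R0.T@(np.array(pos)-p0)*100).round(2).tolist(),R.from_matrix(R0.T@down(jawyaw)).as_rotvec().round(3).tolist()
E
python3 - <<'E'
from h import *
from cell import env
np.set_printoptions(precision=4,suppress=True)
o=env.get_obs(); M=R.from_quat(o["eef_rot"]).as_matrix(); print(M)
c=grab(env,"wrist","w0"); print(c["mount"],c["camera_matrix"][0])
y0=np.arctan2(M[1,1],M[0,1]);print("jaw yaw now",y0)
for j in (np.radians(102),np.radians(-78)):
    print(j,move(o,[.49,.25,.38],j),"q6~",o["joint_pos"][5]+((np.arctan2(.25,.49)+1.504)-(j-y0)))
E
```

```text
[[-0.0001  0.2781 -0.9605]
 [ 0.0013 -0.9605 -0.2781]
 [-1.     -0.0013 -0.0002]]
[[ 0.0014 -0.2644  0.9644 -0.1459]
 [ 1.      0.0008 -0.0012 -0.0002]
 [-0.0004  0.9644  0.2644 -0.0677]
 [ 0.      0.      0.      1.    ]] [317.0382   0.     317.0909]
jaw yaw now -1.2889318560149812
1.7802358370342162 ([-14.08, -65.38, -54.02], [-3.069, -0.002, -0.0]) q6~ -1.3087398212568833
-1.361356816555577 ([-14.08, -65.38, -54.02], [0.072, -0.0, 0.001]) q6~ 1.8328528323329099
```

>>> carry_out --rows '[[[-3.5,0,0],[-0.12,0,0],8.8],[[-7,0,0],[-0.24,0,0],8.8],[[-10.5,0,0],[-0.36,0,0],8.8],[[-14,0,0],[-0.48,0,0],8.8],[[-14,-2.5,-2],[-0.6,0,0],8.8],[[-14,-5,-4],[-0.72,0,0],8.8],[[-14,-7.5,-6],[-0.84,0,0],8.8],[[-14,-10,-8],[-0.96,0,0],8.8]]'

```text
clock: 0.82
ee_pos: [0.2022, -0.4086, 0.3785]
eef_rot: [0.574, 0.413, -0.574, 0.413]
wrist_force: [0.9, 0.3, 0.6]
finger_gap: 0.0878
```

>>> carry_out --rows '[[[0,0.4,-4],[-0.12,0,0],8.8],[[0,0.8,-8],[-0.24,0,0],8.8],[[0,1.2,-12],[-0.36,0,0],8.8],[[0,1.6,-16],[-0.48,0,0],8.8],[[0,1.9,-20],[-0.6,0,0],8.8],[[0,2.2,-24],[-0.72,0,0],8.8],[[0,2.6,-28],[-0.84,0,0],8.8],[[0,3,-32],[-0.96,0,0],8.8]]'

```text
clock: 1.48
ee_pos: [0.3338, -0.1148, 0.3788]
eef_rot: [0.318, 0.631, -0.319, 0.631]
wrist_force: [1.7, -1.2, 0.8]
finger_gap: 0.0877
```

>>> carry_out --rows '[[[0,3.4,-2],[-0.12,0,0],8.8],[[0,6.8,-4],[-0.24,0,0],8.8],[[0,10.2,-6],[-0.36,0,0],8.8],[[0,13.6,-8],[-0.48,0,0],8.8],[[0,17,-10],[-0.6,0,0],8.8],[[0,20.4,-12],[-0.72,0,0],8.8],[[0,23.8,-14],[-0.84,0,0],8.8],[[0,27,-16],[-0.96,0,0],8.8]]'

```text
clock: 2.15
ee_pos: [0.4576, 0.1739, 0.3785]
eef_rot: [-0.009, 0.707, 0.009, 0.707]
wrist_force: [0.6, -0.8, 1.0]
finger_gap: 0.0879
```

```bash
python3 - <<'E'
from h import *
from cell import env
o=env.get_obs(); print(o["clock"],o["ee_pos"],o["joint_pos"],o["wrist_force"])
print(move(o,[.46,.24,.22],np.radians(102)))
E
```

```text
2.15 [0.4576382  0.17394322 0.3785052 ] [ 1.20879041e-01  2.07669691e-01  1.15167634e+00 -4.20916845e-05
  1.78252626e+00 -1.47666700e+00] [ 0.63987764 -0.82230654  0.99634401]
([15.85, 6.6, 0.42], [-0.183, -0.0, 0.0])
```

>>> carry_out --rows '[[[3.5,1.5,0.1],[-0.06,0,0],8.8],[[7,3,0.2],[-0.12,0,0],8.8],[[10.5,4.5,0.3],[-0.18,0,0],8.8],[[13.5,6,0.4],[-0.18,0,0],8.8],[[15.8,6.6,0.4],[-0.18,0,0],8.8],[[15.8,6.6,0.4],[-0.18,0,0],8.8],[[15.8,6.6,0.4],[-0.18,0,0],8.8]]'

```text
clock: 2.73
ee_pos: [0.4599, 0.2377, 0.2206]
eef_rot: [-0.071, 0.704, 0.071, 0.703]
wrist_force: [-0.6, -0.0, 0.6]
finger_gap: 0.0881
```

```bash
python3 - <<'E'
from h import *
from cell import env
grab(env,"wrist","w1")
E
```

```text
(no output)
```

View pics/w1.png

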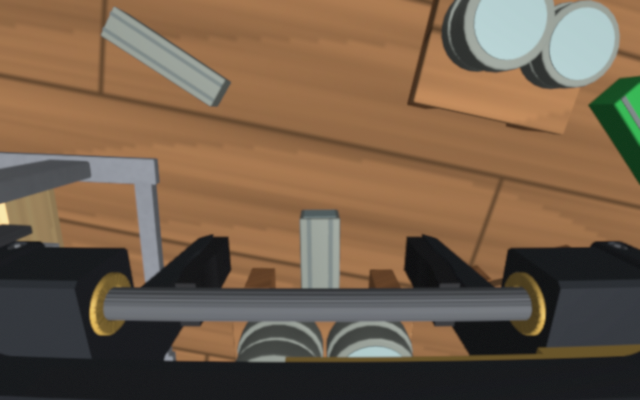

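Wrist view: the offcut's free end is at (301–339, 217), its sides run down to y≈287, and the rack battens sit on either side. I'll compute the grasp from these.

```bash
python3 - <<'E'
from h import *
from cell import env
np.set_printoptions(precision=4,suppress=True)
c=load("pics/w1.npz");o=env.get_obs()
g=cv2.cvtColor(c["img"],cv2.COLOR_RGB2HSV)[:,:,1]
for r in (212,216,219,225,240,260,280):
    x=np.where(g[r,280:365]<70)[0]+280; print(r,x.min() if len(x) else None,x.max() if len(x) else None)
P=onz(c,[(301,218),(338.5,218),(302.5,283),(339.5,283)],.036);print(P)
e=(P[0]+P[1])/2; f=(P[2]+P[3])/2; d=f-e; yaw=np.arctan2(d[1],d[0]); print("end",e,"yaw",np.degrees(yaw),"width",np.linalg.norm(P[0]-P[1]))
d/=np.linalg.norm(d); G=e+.030*d
print("grasp",G,move(o,[G[0],G[1],.007],yaw+np.pi/2))
E
```

```text
212 302 337
216 301 338
219 300 339
225 300 339
240 300 339
260 301 339
280 301 339
[[0.5058 0.2296 0.036 ]
 [0.4976 0.27   0.036 ]
 [0.5842 0.2462 0.036 ]
 [0.5756 0.2886 0.036 ]]
end [0.5017 0.2498 0.036 ] yaw 12.703669691021217 width 0.041221824463142584
grasp [0.531  0.2564 0.036 ] ([21.5, 0.45, 7.25], [-0.021, 0.001, 0.0])
```

>>> carry_out --rows '[[[1,0.2,3.5],[-0.02,0,0],7.5],[[4.5,0.4,6],[-0.02,0,0],7.5],[[8,0.45,7.2],[-0.02,0,0],7.5],[[11.5,0.45,7.2],[-0.02,0,0],7.5],[[15,0.45,7.2],[-0.02,0,0],7.5],[[18,0.45,7.2],[-0.02,0,0],7.5],[[20,0.45,7.2],[-0.02,0,0],7.5],[[21.3,0.45,7.2],[-0.02,0,0],7.5]]'

```text
clock: 3.45
ee_pos: [0.5305, 0.2558, 0.0073]
eef_rot: [-0.077, 0.703, 0.077, 0.703]
wrist_force: [0.4, -0.0, -0.2]
finger_gap: 0.0748
```

>>> carry_out --rows '[[[0,0,0],[0,0,0],7.5],[[0,0,0],[0,0,0],3],[[0,0,0],[0,0,0],3],[[0,0,0],[0,0,0],3],[[0,0,0],[0,0,0],3],[[0,0,0],[0,0,0],3],[[0,0,0],[0,0,0],3],[[0,0,0],[0,0,0],3]]' --grip_force 35

```text
clock: 4.12
ee_pos: [0.5303, 0.2561, 0.0089]
eef_rot: [-0.078, 0.702, 0.077, 0.703]
wrist_force: [0.2, -2.6, 7.4]
finger_gap: 0.045
```

>>> carry_out --rows '[[[-0.1,0,-1],[0,0,0],3],[[-0.1,0,-3],[0,0,0],3],[[-0.1,0,-5],[0,0,0],3],[[-0.1,0,-7],[0,0,0],3],[[-0.1,0,-9],[0,0,0],3],[[-0.1,0,-11],[0,0,0],3],[[-0.1,0,-13],[0,0,0],3],[[-0.1,0,-15],[0,0,0],3]]'

```text
clock: 4.78
ee_pos: [0.383, 0.2236, 0.009]
eef_rot: [-0.078, 0.702, 0.078, 0.703]
wrist_force: [1.5, 0.8, -4.5]
finger_gap: 0.0449
```

>>> carry_out --rows '[[[0,0,-0.5],[0,0,0],3],[[0,0,-0.5],[0,0,0],3],[[0,0,-0.5],[0,0,0],3],[[0.1,0,-0.5],[0,0,0],7.5],[[0.1,0,-0.5],[0,0,0],7.5],[[0.1,0,-0.5],[0,0,0],7.5],[[0.1,0,-0.5],[0,0,0],7.5],[[0.1,0,-0.5],[0,0,0],7.5]]'

```text
clock: 5.45
ee_pos: [0.379, 0.2226, 0.0078]
eef_rot: [-0.078, 0.703, 0.078, 0.703]
wrist_force: [-0.2, 0.3, 0.2]
finger_gap: 0.0745
```

>>> carry_out --rows '[[[-3,0,0],[0,0,0],8],[[-7,0,0],[0,0,0],8],[[-11,0,0],[0,0,0],8],[[-15,0,0],[0,0,0],8],[[-19,0,0],[0,0,0],8],[[-22,0,0],[0,0,0],8],[[-22,0,0],[0,0,0],8]]'

```text
clock: 6.03
ee_pos: [0.3804, 0.2232, 0.2333]
eef_rot: [-0.077, 0.699, 0.078, 0.707]
wrist_force: [0.1, 0.3, 0.0]
finger_gap: 0.0802
```

```bash
python3 - <<'E'
from h import *
from cell import env
np.set_printoptions(precision=4,suppress=True)
o=env.get_obs();print(o["ee_pos"])
c=grab(env,"wrist","w2");s=grab(env,"side","side2")
hsv=cv2.cvtColor(c["img"],cv2.COLOR_RGB2HSV)
m=((hsv[:,:,1]<70)&(hsv[:,:,2]>90)).astype(np.uint8)
n,l,st,ce=cv2.connectedComponentsWithStats(m)
for i in range(1,n):
    if st[i,4]>400: print(st[i],ce[i])
print("pred corners", proj(c,[[.35,.216,.036],[.525,.256,.036]]),proj(s,[[.4375,.236,.036]]))
a=cv2.resize(s["img"][190:310,230:390,::-1],None,fx=2.5,fy=2.5,interpolation=cv2.INTER_CUBIC);b=c["img"][:,:,::-1]
v=np.zeros((400,800,3),np.uint8);v[:,:400]=b[:,120:520];v[:300,400:]=a;cv2.imwrite("pics/v2.png",v)
E
```

```text
[0.3804 0.2232 0.2333]
[ 434   83  153   96 9844] [512.3941 131.6022]
[ 118   86  115   89 3475] [174.4236 130.3212]
[ 297  142   42  147 5773] [316.256  213.4464]
[  10  205  160   82 3606] [106.3045 228.7732]
[ 120  298  395   24 8612] [317.2562 309.6217]
pred corners [[316.0557 146.0082]
 [316.7612 292.8697]] [[321.1975 267.7804]]
```

View pics/v2.png

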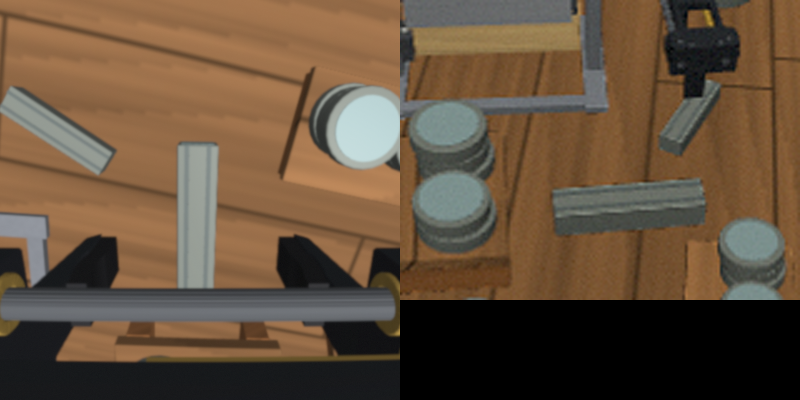

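Side and wrist views: the offcut lies flat on the bench, clear of the rack, with its free end at wrist (297–338,145) as predicted. Before grasping at the middle, I'll check clearance to the small rack on the +y side.

```bash
python3 - <<'E'
from h import *
from cell import env
np.set_printoptions(precision=4,suppress=True)
o=env.get_obs()
a=load("pics/scene0.npz");c=load("pics/w2.npz")
A=lambda p:np.array(p,float)/(800/260)+[200,140]
print("small rack stack left/right/lower edge",onz(a,A([(588,240),(615,270),(658,278)]),.11))
print("small rack corner", onz(a,A([(555,268),(640,335)]),.055), onz(c,[(400,178)],.055), onz(c,[(430,120)],.10))
print(move(o,[.4375,.236,.008],np.radians(102.7)))
E
```

```text
small rack stack left/right/lower edge [[0.3275 0.3352 0.11  ]
 [0.3383 0.3872 0.11  ]
 [0.3097 0.4348 0.11  ]]
small rack corner [[0.3623 0.3177 0.055 ]
 [0.3628 0.4591 0.055 ]] [[0.361  0.3083 0.055 ]] [[0.2996 0.305  0.1   ]]
([22.03, 0.02, 5.99], [-0.002, 0.002, -0.0])
```

>>> carry_out --rows '[[[-4,0,0],[0,0,0],8],[[-8,0,0],[0,0,0],8],[[-11,-3,1],[0,0,0],8],[[-14,-6,2],[0,0,0],8],[[-16,-9.5,3.5],[0,0,0],8],[[-18,-13,5],[0.03,0,0],8],[[-18.7,-17,6.5],[0.06,0,0],8],[[-18.7,-21,8],[0.06,0,0],8]]'

```text
clock: 6.8
ee_pos: [0.4989, 0.0406, 0.4144]
eef_rot: [-0.056, 0.705, 0.056, 0.705]
wrist_force: [1.5, 0.2, -0.4]
finger_gap: 0.0801
```

>>> carry_out --rows '[[[0,-3.5,0.5],[0,0,0],8],[[0,-3.5,0.5],[0,0,0],8],[[0,-3.5,0.5],[0,0,0],8],[[0,-3.5,0.5],[0,0,0],8]]'

```text
clock: 7.13
ee_pos: [0.5082, 0.0089, 0.4132]
eef_rot: [-0.056, 0.706, 0.057, 0.704]
wrist_force: [0.1, 0.4, 0.2]
finger_gap: 0.0803
```

```bash
python3 - <<'E'
from h import *
from cell import env
o=env.get_obs();print(o["clock"],o["ee_pos"],o["joint_pos"])
c=grab(env,"wrist","w3"); cv2.imwrite("pics/v3.png",cv2.resize(c["img"][:,:,::-1],(800,500),interpolation=cv2.INTER_CUBIC))
E
```

```text
7.1333 [0.50818623 0.00890507 0.413176  ] [-2.15909356e-01  2.43921909e-01  1.00859979e+00  2.94877215e-04
  1.89166659e+00 -1.94673838e+00]
```

View pics/v3.png

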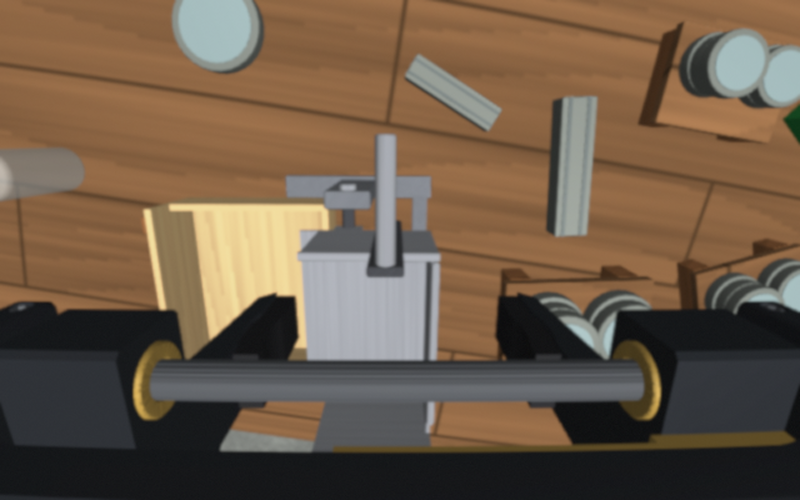

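Wrist view (shown at 1.25×): grip bar runs from (386.5,135) to (388,268), the near end plate's top edge from (300,258) to (438,257), and the back wall edge at x≈436. The offcut lies at (573,165).

```bash
python3 - <<'E'
from h import *
np.set_printoptions(precision=4,suppress=True)
c=load("pics/w3.npz"); S=1.25; v=lambda *p:np.array(p,float)/S
B=onz(c,v((386.5,135),(387,266)),.295); print("bar",B,np.linalg.norm(B[1]-B[0]),np.degrees(np.arctan2(*(B[1]-B[0])[1::-1])))
E=onz(c,v((300,258),(438,257)),.24); print("plate",E,np.linalg.norm(E[1]-E[0]),np.degrees(np.arctan2(-(E[1]-E[0])[0],(E[1]-E[0])[1])))
W=onz(c,v((440,262),(434,400)),.21);print("wall",W,np.degrees(np.arctan2(*(W[1]-W[0])[1::-1])))
P=onz(c,v((286,177),(430,177)),.012);print("base",P,np.degrees(np.arctan2(-(P[1]-P[0])[0],(P[1]-P[0])[1])))
K=onz(c,v((172,206),(330,206)),.073);print("crate near wall",K,np.degrees(np.arctan2(-(K[1]-K[0])[0],(K[1]-K[0])[1])))
Q=onz(c,v((562,97),(596,97),(587,236),(553,236)),.036);print("bar on bench",Q,Q.mean(0))
for th in np.radians([8.5,9.5,10.5]):
    ex=np.array([np.cos(th),np.sin(th)]);ey=np.array([-ex[1],ex[0]])
    print(np.degrees(th),"hinge from bar end",B[0,:2]+.2035*ex-.045*ey,"from plate",E[:,:2].mean(0)+.101*ex-.017*ey, "lateral bar/plate/wall",B[:,:2].mean(0)@ey-.045,E[:,:2].mean(0)@ey-.017,W[:,:2]@ey-.086,"along bar/plate",B[0,:2]@ex+.2035,E[:,:2].mean(0)@ex+.101)
E
```

```text
bar [[ 0.4379 -0.0082  0.295 ]
 [ 0.525   0.0057  0.295 ]] 0.08822093551898377 9.060835698198588
plate [[ 0.5473 -0.066   0.24  ]
 [ 0.5279  0.0484  0.24  ]] 0.11606464318748373 9.591602858692536
wall [[0.5405 0.0559 0.21  ]
 [0.6871 0.078  0.21  ]] 8.573057732463399
base [[ 0.5111 -0.142   0.012 ]
 [ 0.4799  0.0523  0.012 ]] 9.114134016600113
crate near wall [[ 0.5611 -0.2648  0.073 ]
 [ 0.5301 -0.0693  0.073 ]] 9.006630093153312
bar on bench [[0.3535 0.1955 0.036 ]
 [0.3461 0.2382 0.036 ]
 [0.5216 0.277  0.036 ]
 [0.5292 0.2304 0.036 ]] [0.4376 0.2352 0.036 ]
8.5 hinge from bar end [ 0.6458 -0.0226] from plate [ 0.64   -0.0107] lateral bar/plate/wall -0.11739550656402718 -0.1051909150163022 [-0.1107 -0.1105] along bar/plate 0.6353982596856187 0.6313762742106944
9.5 hinge from bar end [ 0.6461 -0.019 ] from plate [ 0.64   -0.0089] lateral bar/plate/wall -0.12569194127690364 -0.1144338254150001 [-0.1201 -0.1225] along bar/plate 0.6340614683402789 0.6297563516422565
10.5 hinge from bar end [ 0.6462 -0.0154] from plate [ 0.64   -0.0071] lateral bar/plate/wall -0.13396379644278678 -0.12364705652661394 [-0.1296 -0.1346] along bar/plate 0.6325935238007401 0.6279753647669306
```

```bash
cat >> h.py <<'E'
H=np.array([.6448,-.0212,.130]);TH=np.radians(9.0)
EX=np.array([np.cos(TH),np.sin(TH),0]);EY=np.array([-np.sin(TH),np.cos(TH),0])
def st(x,y,z): return H+x*EX+y*EY+np.array([0,0,z])
E
python3 - <<'E'
from h import *
from cell import env
o=env.get_obs(); p=[.4375,.2357,.008];j=np.radians(102.7)
print(move(o,p,j), move(o,[p[0],p[1],.15],j))
F=st(0,.015,.030)
print("place",F,move(o,F,np.radians(99),np.array(p),down(j)), "above",move(o,F+[0,0,.16],np.radians(99),np.array(p),down(j)))
E
```

```text
([40.6, 23.43, -3.27], [-0.06, -0.001, -0.001]) ([26.4, 23.44, -3.29], [-0.06, -0.001, -0.001])
place [ 0.64245348 -0.00638467  0.16      ] ([-15.2, -28.12, 14.67], [0.065, 0.0, 0.0]) above ([-31.2, -28.12, 14.67], [0.065, 0.0, 0.0])
```

>>> carry_out --rows '[[[0,4,-0.5],[-0.02,0,0],7.5],[[0,8,-1.1],[-0.04,0,0],7.5],[[2,11.6,-1.7],[-0.06,0,0],7.5],[[4,15,-2.2],[-0.06,0,0],7.5],[[7,18,-2.7],[-0.06,0,0],7.5],[[10,20.5,-3.0],[-0.06,0,0],7.5],[[13.5,22.5,-3.2],[-0.06,0,0],7.5],[[17,23.4,-3.3],[-0.06,0,0],7.5]]'

```text
clock: 7.85
ee_pos: [0.436, 0.2375, 0.2435]
eef_rot: [-0.079, 0.702, 0.08, 0.703]
wrist_force: [1.0, -0.4, 0.6]
finger_gap: 0.0751
```

>>> carry_out --rows '[[[4,0,0],[0,0,0],7.5],[[8,0,0],[0,0,0],7.5],[[11,0,0],[0,0,0],7.5],[[14,0,0],[0,0,0],7.5],[[14,0,0],[0,0,0],7.5],[[14,0,0],[0,0,0],7.5]]'

```text
clock: 8.35
ee_pos: [0.4373, 0.235, 0.1045]
eef_rot: [-0.078, 0.703, 0.078, 0.702]
wrist_force: [0.4, 0.6, 0.8]
finger_gap: 0.0751
```

```bash
python3 - <<'E'
from h import *
from cell import env
o=env.get_obs(); print(o["ee_pos"],move(o,[.4375,.2357,.008],np.radians(102.7)))
E
```

```text
[0.43734983 0.2350453  0.10448455] ([9.65, 0.06, 0.05], [0.0, -0.002, -0.0])
```

>>> carry_out --rows '[[[3,0,0],[0,0,0],7.5],[[6,0,0],[0,0,0],7.5],[[8.5,0,0],[0,0,0],7.5],[[9.5,0,0],[0,0,0],7.5],[[9.5,0,0],[0,0,0],6],[[9.5,0,0],[0,0,0],3],[[9.5,0,0],[0,0,0],3],[[9.5,0,0],[0,0,0],3]]' --grip_force 35

```text
clock: 9.02
ee_pos: [0.4392, 0.2347, 0.0112]
eef_rot: [-0.078, 0.702, 0.078, 0.704]
wrist_force: [0.1, 1.0, 0.9]
finger_gap: 0.0503
```

>>> carry_out --rows '[[[0,0,0],[0,0,0],3],[[0,0,0],[0,0,0],3],[[-0.5,0,0],[0,0,0],3],[[-1,0,0],[0,0,0],3],[[-2,0,0],[0,0,0],3],[[-4,0,0],[0,0,0],3],[[-6,0,0],[0,0,0],3],[[-6,0,0],[0,0,0],3]]'

```text
clock: 9.68
ee_pos: [0.4395, 0.2347, 0.0724]
eef_rot: [-0.078, 0.701, 0.078, 0.705]
wrist_force: [1.4, 0.6, -7.0]
finger_gap: 0.0446
```

```bash
python3 - <<'E'
from h import *
from cell import env
o=env.get_obs(); print(o["ee_pos"],o["wrist_force"])
for F in (st(-.10,.25,.20),st(.0015,.15,.20),st(.0015,.015,.19)): print(F,move(o,F,np.radians(99)))
E
```

```text
[0.43946794 0.23466474 0.07239903] [ 1.38979893  0.55000371 -7.01974614]
[0.50692255 0.21007864 0.33      ] ([-25.73, -3.87, 6.18], [0.063, 0.005, -0.0])
[0.62281636 0.1271879  0.33      ] ([-25.68, -14.49, 15.67], [0.063, 0.005, -0.0])
[ 0.64393502 -0.00615002  0.32      ] ([-24.69, -27.97, 14.81], [0.063, 0.005, -0.0])
```

>>> carry_out --rows '[[[-3,0,0.5],[0,0,0],3],[[-6,-0.5,1.5],[0.02,0,0],3],[[-9.5,-1,2.5],[0.04,0,0],3],[[-13,-1.5,3.5],[0.063,0,0],3],[[-16.5,-2,4.5],[0.063,0,0],3],[[-20,-2.8,5.5],[0.063,0,0],3],[[-23,-3.8,7],[0.063,0,0],3],[[-25.7,-5.5,9],[0.063,0,0],3]]'

```text
clock: 10.35
ee_pos: [0.5375, 0.2008, 0.3276]
eef_rot: [-0.056, 0.705, 0.056, 0.705]
wrist_force: [1.1, 1.1, -7.3]
finger_gap: 0.0449
```

```bash
python3 - <<'E'
from h import *
from cell import env
o=env.get_obs(); print(o["ee_pos"],o["wrist_force"])
for F in (st(.0015,.10,.20),st(.0015,.015,.15)): print(F,move(o,F,np.radians(99)))
E
```

```text
[0.53754079 0.20077037 0.327637  ] [ 1.11391488  1.09042435 -7.34291583]
[0.63063809 0.07780349 0.33      ] ([-0.25, -13.61, 7.25], [0.002, -0.001, -0.001])
[ 0.64393502 -0.00615002  0.28      ] ([4.75, -22.12, 7.24], [0.002, -0.001, -0.001])
```

>>> carry_out --rows '[[[0,-3,2],[0,0,0],3],[[0,-6,4],[0,0,0],3],[[0,-9.5,6],[0,0,0],3],[[0,-13,7.2],[0,0,0],3],[[0,-16.5,7.2],[0,0,0],3],[[0,-20,7.2],[0,0,0],3],[[0,-22,7.2],[0,0,0],3],[[2,-22.1,7.2],[0,0,0],3]]'

```text
clock: 11.02
ee_pos: [0.6452, -0.0115, 0.3072]
eef_rot: [-0.055, 0.704, 0.053, 0.706]
wrist_force: [0.4, 1.0, -7.5]
finger_gap: 0.0446
```

>>> carry_out --rows '[[[2.5,0,0],[0,0,0],3],[[2.5,0,0],[0,0,0],3],[[2.5,0,0],[0,0,0],3],[[2.5,0,0],[0,0,0],3]]'

```text
clock: 11.35
ee_pos: [0.6441, -0.0065, 0.2821]
eef_rot: [-0.056, 0.705, 0.056, 0.705]
wrist_force: [-0.7, 0.2, -6.3]
finger_gap: 0.0446
```

```bash
python3 - <<'E'
from h import *
from cell import env
o=env.get_obs(); print(o["clock"],o["ee_pos"],o["wrist_force"])
F=st(.0015,.015,.031); print(F,move(o,F,np.radians(99)))
c=grab(env,"wrist","w4");s=grab(env,"side","side4");t=grab(env,"scene","scene4")
v=np.zeros((600,800,3),np.uint8)
v[:320,:512]=cv2.resize(c["img"],(512,320))[:,:,::-1]
v[320:600,:400]=cv2.resize(s["img"][120:260,200:400],(400,280),interpolation=cv2.INTER_CUBIC)[:,:,::-1]
v[320:600,400:]=cv2.resize(t["img"][150:290,180:380],(400,280),interpolation=cv2.INTER_CUBIC)[:,:,::-1]
cv2.imwrite("pics/v4.png",v)
E
```

```text
11.35 [ 0.64410977 -0.00646207  0.28212529] [-0.6701774   0.18238652 -6.29385256]
[ 0.64393502 -0.00615002  0.161     ] ([12.11, 0.04, -0.02], [0.001, 0.001, 0.0])
```

View pics/v4.png

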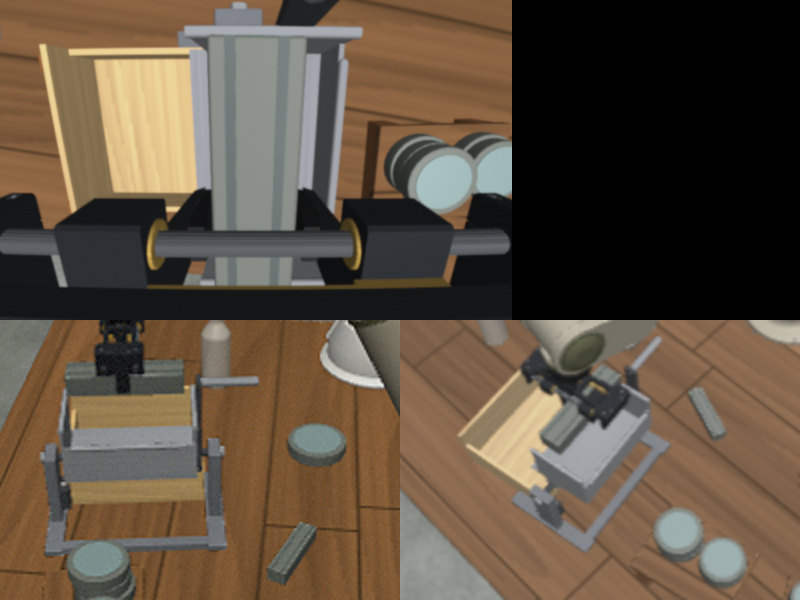

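```bash
python3 - <<'E'
from h import *
np.set_printoptions(precision=4,suppress=True)
c=load("pics/w4.npz");f=lambda P:np.c_[(P-H)@EX,(P-H)@EY]
print("plate top outer/inner",f(onz(c,np.array([(185,29),(362,29),(185,38),(362,38)])/.8,.24)))
print("bar end top",f(onz(c,np.array([(210,38),(306,38),(208,200),(300,200)])/.8,.307)))
print("lip/wall",f(onz(c,np.array([(192,48),(192,180)])/.8,.15)),f(onz(c,np.array([(346,62),(339,180)])/.8,.21)))
E
```

```text
plate top outer/inner [[-0.1071 -0.0317]
 [-0.1076  0.089 ]
 [-0.1014 -0.0321]
 [-0.1019  0.0895]]
bar end top [[-0.0891 -0.0043]
 [-0.0892  0.038 ]
 [-0.0118 -0.0087]
 [-0.0118  0.039 ]]
lip/wall [[-0.1084 -0.0479]
 [ 0.0346 -0.0566]] [[-0.0891  0.0902]
 [ 0.0126  0.0933]]
```

>>> carry_out --rows '[[[2.5,0,0],[0,0,0],3],[[5,0,-0.1],[0,0,0],3],[[7.5,0,-0.1],[0,0,0],3],[[9.5,0,-0.1],[0,0,0],3],[[10.8,0,-0.1],[0,0,0],3],[[11.5,0,-0.1],[0,0,0],3],[[11.7,0,-0.1],[0,0,0],3],[[11.8,0,-0.1],[0,0,0],3]]'

```text
clock: 12.17
ee_pos: [0.6433, -0.0068, 0.1643]
eef_rot: [-0.056, 0.704, 0.055, 0.705]
wrist_force: [-0.8, -0.7, -7.4]
finger_gap: 0.0447
```

>>> carry_out --rows '[[[0.1,0,0],[0,0,0],3],[[0.2,0,0],[0,0,0],3],[[0.2,0,0],[0,0,0],3]]'

```text
clock: 12.42
ee_pos: [0.6431, -0.0069, 0.1622]
eef_rot: [-0.056, 0.704, 0.055, 0.705]
wrist_force: [-0.0, 0.1, -8.0]
finger_gap: 0.0445
```

Not touching yet, so I'll ease down further.

>>> carry_out --rows '[[[0.1,0,0],[0,0,0],3],[[0.2,0,0],[0,0,0],3],[[0.2,0,0],[0,0,0],3]]'

```text
clock: 12.67
ee_pos: [0.6431, -0.0069, 0.1609]
eef_rot: [-0.056, 0.704, 0.055, 0.706]
wrist_force: [-3.1, 0.8, 2.7]
finger_gap: 0.0448
```

>>> carry_out --rows '[[[0,0,0],[0,0,0],6.2],[[0,0,0],[0,0,0],6.2],[[0,0,0],[0,0,0],6.2],[[0,0,0],[0,0,0],6.2],[[-1,0,0],[0,0,0],6.2],[[-2.5,0,0],[0,0,0],6.2],[[-5,0,0],[0,0,0],6.2],[[-8,0,0],[0,0,0],6.2]]'

```text
clock: 13.33
ee_pos: [0.6424, -0.0068, 0.2399]
eef_rot: [-0.055, 0.706, 0.056, 0.704]
wrist_force: [0.7, 0.4, 0.0]
finger_gap: 0.0617
```

>>> carry_out --rows '[[[-4,0,0],[0,0,0],6.2],[[-8,0,0],[0,0,0],6.2],[[-12,0,0],[0,0,0],6],[[-16,0,0],[0,0,0],5],[[-16,0,0],[0,0,0],5]]'

```text
clock: 13.75
ee_pos: [0.6429, -0.0068, 0.4091]
eef_rot: [-0.057, 0.7, 0.054, 0.71]
wrist_force: [-0.5, 0.1, 0.7]
finger_gap: 0.0504
```

```bash
python3 - <<'E'
from h import *
from cell import env
o=env.get_obs(); print(o["clock"],o["ee_pos"],o["wrist_force"])
for F in (st(-.163,.045,.245),st(-.163,.045,.157)): print(F,move(o,F,np.radians(99)))
c=grab(env,"wrist","w5")
np.set_printoptions(precision=4,suppress=True)
print(proj(c,[st(-.2035,.045,.165),st(-.1165,.045,.165)]))
s=grab(env,"side","side5");v=np.zeros((400,800,3),np.uint8)
v[:320,:512]=cv2.resize(c["img"],(512,320))[:,:,::-1]; v[:280,512:]=cv2.resize(s["img"][120:260,210:354],(288,280),interpolation=cv2.INTER_CUBIC)[:,:,::-1]
cv2.imwrite("pics/v5.png",v)
E
```

```text
13.75 [ 0.64291548 -0.00681402  0.40912274] [-0.50514985  0.12462247  0.74866717]
[ 0.47676725 -0.00225284  0.375     ] ([3.16, 3.07, -16.39], [0.0, 0.015, 0.005])
[ 0.47676725 -0.00225284  0.287     ] ([11.96, 3.12, -16.51], [0.0, 0.015, 0.005])
[[361.6677 -91.6799]
 [357.9402  43.6331]]
```

View pics/v5.png

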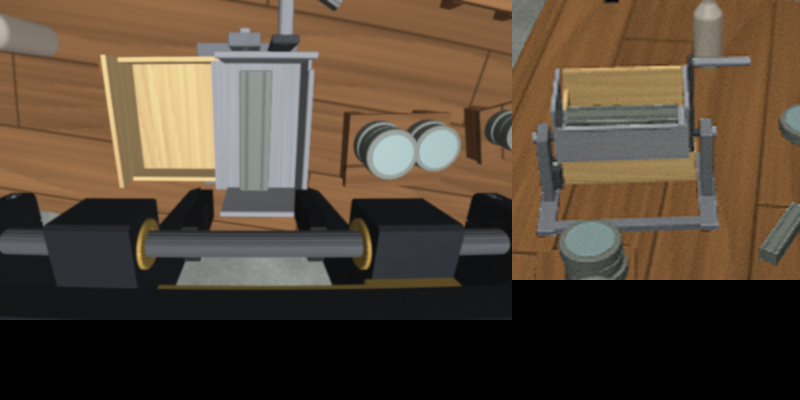

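>>> carry_out --rows '[[[0,0.8,-4],[0,0,0],5],[[0,1.6,-8],[0,0,0],5],[[1,2.4,-12],[0,0,0],5],[[2,3,-15],[0,0,0],5],[[3,3.1,-16.4],[0,0,0],5],[[3,3.1,-16.4],[0,0,0],5],[[3,3.1,-16.4],[0,0,0],5],[[3,3.1,-16.4],[0,0,0],5]]'

```text
clock: 14.52
ee_pos: [0.4768, -0.002, 0.3692]
eef_rot: [-0.055, 0.705, 0.056, 0.705]
wrist_force: [-0.1, 0.1, 0.2]
finger_gap: 0.0501
```

```bash
python3 - <<'E'
from h import *
from cell import env
np.set_printoptions(precision=4,suppress=True)
o=env.get_obs(); print(o["clock"],o["ee_pos"],R.from_quat(o["eef_rot"]).as_matrix())
print(move(o,st(-.163,.045,.146),np.radians(99)))
c=grab(env,"wrist","w6");p=proj(c,[st(-.2035,.045,.165),st(-.1165,.045,.165)]);print(p)
# detect bar: profile of low-saturation, fairly bright pixels over rows
hsv=cv2.cvtColor(c["img"],cv2.COLOR_RGB2HSV)
for r in np.linspace(p[0,1]-12,p[1,1]+12,9).astype(int):
    if 0<=r<400:
        x=np.where((hsv[r,260:400,1]<60)&(hsv[r,260:400,2]>80))[0]+260; print(r,(x.min(),x.max(),len(x)) if len(x) else None)
E
```

```text
14.5167 [ 0.4768 -0.002   0.3692] [[-0.0007 -0.1564  0.9877]
 [ 0.0002  0.9877  0.1564]
 [-1.      0.0003 -0.0007]]
([9.32, -0.02, 0.0], [0.0, -0.001, -0.0])
[[316.0791 154.0323]
 [316.1276 267.76  ]]
142 None
159 (np.int64(306), np.int64(324), 19)
176 (np.int64(260), np.int64(350), 79)
193 (np.int64(260), np.int64(346), 72)
210 (np.int64(275), np.int64(346), 43)
228 (np.int64(260), np.int64(354), 89)
245 (np.int64(268), np.int64(359), 82)
262 (np.int64(267), np.int64(360), 80)
279 (np.int64(265), np.int64(360), 93)
```

>>> carry_out --rows '[[[3,0,0],[0,0,0],5],[[6,0,0],[0,0,0],5],[[8.5,0,0],[0,0,0],5],[[9.3,0,0],[0,0,0],5],[[9.3,0,0],[0,0,0],3],[[9.3,0,0],[0,0,0],1],[[9.3,0,0],[0,0,0],0.5],[[9.3,0,0],[0,0,0],0.5]]' --grip_force 20

```text
clock: 15.23
ee_pos: [0.4767, -0.002, 0.2779]
eef_rot: [-0.056, 0.704, 0.055, 0.706]
wrist_force: [0.3, -0.1, -0.4]
finger_gap: 0.0254
```

>>> carry_out --rows '[[[0,0,0],[0,0,0],0.5],[[0,0,0],[0,0,0],0.5],[[0,0,0],[0,0,0],0.5]]'

```text
clock: 15.48
ee_pos: [0.4767, -0.0038, 0.2774]
eef_rot: [-0.057, 0.704, 0.053, 0.706]
wrist_force: [0.8, -10.5, 1.3]
finger_gap: 0.0128
```

```bash
python3 - <<'E'
import numpy as np
from h import *
from cell import env
o=env.get_obs();p=o["ee_pos"]-H;print(o["clock"],o["ee_pos"],o["wrist_force"],p@EX,p@EY,p[2]+.019,o["finger_gap"])
y0,z0=.045,.165
for a in np.linspace(0,1.75,25)[1:]:
    y=y0*np.cos(a)-z0*np.sin(a); z=y0*np.sin(a)+z0*np.cos(a)
    print(round(a,3),[round(-(z-z0)*100,2),round((y-y0)*100,2),0])
E
```

```text
15.4833 [ 0.47669977 -0.00378869  0.27740136] [  0.80263176 -10.50313137   1.34572283] -0.16330690449363103 0.043493616770143115 0.1664013605426982 0.012754914847815092
0.073 [np.float64(-0.28), np.float64(-1.21), 0]
0.146 [np.float64(-0.48), np.float64(-2.45), 0]
0.219 [np.float64(-0.58), np.float64(-3.69), 0]
0.292 [np.float64(-0.6), np.float64(-4.93), 0]
0.365 [np.float64(-0.52), np.float64(-6.18), 0]
0.438 [np.float64(-0.35), np.float64(-7.41), 0]
0.51 [np.float64(-0.1), np.float64(-8.63), 0]
0.583 [np.float64(0.25), np.float64(-9.83), 0]
0.656 [np.float64(0.68), np.float64(-11.0), 0]
0.729 [np.float64(1.2), np.float64(-12.14), 0]
0.802 [np.float64(1.79), np.float64(-13.23), 0]
0.875 [np.float64(2.47), np.float64(-14.28), 0]
0.948 [np.float64(3.22), np.float64(-15.28), 0]
1.021 [np.float64(4.04), np.float64(-16.22), 0]
1.094 [np.float64(4.93), np.float64(-17.09), 0]
1.167 [np.float64(5.87), np.float64(-17.9), 0]
1.24 [np.float64(6.88), np.float64(-18.64), 0]
1.312 [np.float64(7.93), np.float64(-19.3), 0]
1.385 [np.float64(9.04), np.float64(-19.89), 0]
1.458 [np.float64(10.18), np.float64(-20.39), 0]
1.531 [np.float64(11.35), np.float64(-20.81), 0]
1.604 [np.float64(12.55), np.float64(-21.14), 0]
1.677 [np.float64(13.78), np.float64(-21.38), 0]
1.75 [np.float64(15.01), np.float64(-21.54), 0]
```

>>> carry_out --rows '[[[-0.15,-0.6,0],[0,0,0],0.5],[[-0.28,-1.2,0],[0,0,0],0.5],[[-0.48,-2.45,0],[0,0,0],0.5],[[-0.58,-3.7,0],[0,0,0],0.5],[[-0.6,-4.93,0],[0,0,0],0.5],[[-0.52,-6.18,0],[0,0,0],0.5],[[-0.35,-7.4,0],[0,0,0],0.5],[[-0.1,-8.63,0],[0,0,0],0.5]]'

```text
clock: 16.15
ee_pos: [0.4894, -0.0879, 0.2768]
eef_rot: [-0.055, 0.705, 0.056, 0.704]
wrist_force: [0.4, 5.1, -6.2]
finger_gap: 0.0127
```

```bash
cat > q.py <<'E'
from h import *
from cell import env
o=env.get_obs();p=o["ee_pos"]-H;y,z=p@EY,p[2]+.019
print(o["clock"],"x %.4f y %.4f z %.4f r %.4f a %.3f"%(p@EX,y,z,np.hypot(y,z),np.arctan2(z,y)-np.arctan2(.165,.045)),o["wrist_force"].round(1),o["finger_gap"].round(4))
E
python3 q.py
```

```text
Traceback (most recent call last):
  File "q.py", line 4, in <module>
    print(o["clock"],"x %.4f y %.4f z %.4f r %.4f a %.3f"%(p@EX,y,z,np.hypot(y,z),np.arctan2(z,y)-np.arctan2(.165,.045)),o["wrist_force"].round(1),o["finger_gap"].round(4))
                                                                                                                                                   ^^^^^^^^^^^^^^^^^^^^^
AttributeError: 'float' object has no attribute 'round'
```

>>> carry_out --rows '[[[0.35,-1.2,0],[0,0,0],0.5],[[0.78,-2.37,0],[0,0,0],0.5],[[1.3,-3.5,0],[0,0,0],0.5],[[1.9,-4.6,0],[0,0,0],0.5],[[2.57,-5.65,0],[0,0,0],0.5],[[3.32,-6.65,0],[0,0,0],0.5],[[4.14,-7.6,0],[0,0,0],0.5],[[5.03,-8.46,0],[0,0,0],0.5]]'

```text
clock: 16.82
ee_pos: [0.5024, -0.1716, 0.2261]
eef_rot: [-0.055, 0.705, 0.056, 0.704]
wrist_force: [-4.0, 5.8, -6.0]
finger_gap: 0.0126
```

```bash
sed -i 's/o\["finger_gap"\].round(4)/o["finger_gap"]/' q.py; python3 q.py
```

```text
16.8167 x -0.1642 y -0.1262 z 0.1151 r 0.1708 a 1.098 [-4.   5.8 -6. ] 0.012576231591044922
```

>>> carry_out --rows '[[[0.94,-0.8,0],[0,0,0],0.5],[[1.95,-1.55,0],[0,0,0],0.5],[[3.0,-2.2,0],[0,0,0],0.5],[[4.1,-2.8,0],[0,0,0],0.5],[[5.25,-3.3,0],[0,0,0],0.5],[[6.42,-3.72,0],[0,0,0],0.5],[[7.6,-4.05,0],[0,0,0],0.5],[[8.85,-4.3,0],[0,0,0],0.5]]'

```text
clock: 17.48
ee_pos: [0.5091, -0.2144, 0.1377]
eef_rot: [-0.056, 0.705, 0.055, 0.705]
wrist_force: [-4.6, 1.0, -5.0]
finger_gap: 0.0111
```

>>> carry_out --rows '[[[0.5,-0.08,0],[0,0,0],0.5],[[1,-0.14,0],[0,0,0],0.5],[[1.3,-0.17,0],[0,0,0],0.5],[[1.3,-0.17,0],[0,0,0],0.5],[[1.3,-0.17,0],[0,0,0],0.5],[[1.3,-0.17,0],[0,0,0],0.5]]'

```text
clock: 17.98
ee_pos: [0.5094, -0.2161, 0.1258]
eef_rot: [-0.056, 0.705, 0.055, 0.705]
wrist_force: [-5.5, -3.0, -5.1]
finger_gap: 0.0108
```

```bash
python3 q.py; python3 - <<'E'
from h import *
from cell import env
s=grab(env,"side","side7");t=grab(env,"scene","scene7")
v=np.zeros((350,800,3),np.uint8)
v[:,:400]=cv2.resize(s["img"][100:240,200:360],(400,350),interpolation=cv2.INTER_CUBIC)[:,:,::-1]
v[:,400:]=cv2.resize(t["img"][150:290,180:340],(400,350),interpolation=cv2.INTER_CUBIC)[:,:,::-1]
cv2.imwrite("pics/v7.png",v)
E
```

```text
17.9833 x -0.1642 y -0.1714 z 0.0148 r 0.1720 a 1.751 [-5.5 -3.  -5.1] 0.010770942250923335
```

View pics/v7.png

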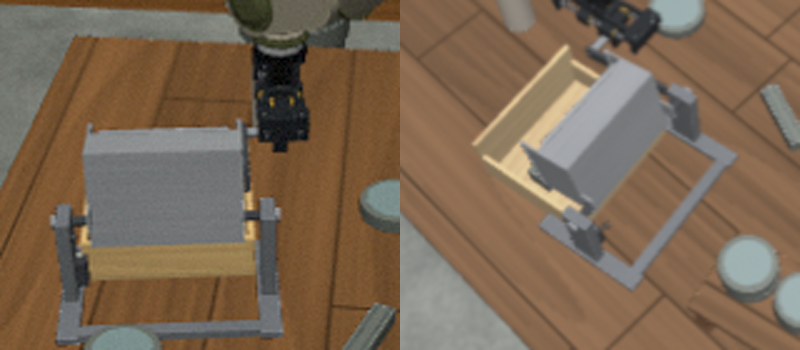

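>>> carry_out --rows '[[[0.2,0,0],[0,0,0],0.5],[[0.4,0,0],[0,0,0],0.5],[[0.4,0,0],[0,0,0],0.5]]'

```text
clock: 18.33
ee_pos: [0.5095, -0.2166, 0.1218]
eef_rot: [-0.056, 0.705, 0.054, 0.705]
wrist_force: [-6.1, -4.6, -5.1]
finger_gap: 0.0112
```

>>> carry_out --rows '[[[0.2,0,0],[0,0,0],0.5],[[0.4,0,0],[0,0,0],0.5],[[0.4,0,0],[0,0,0],0.5]]'

```text
clock: 18.58
ee_pos: [0.5097, -0.2168, 0.1192]
eef_rot: [-0.057, 0.705, 0.054, 0.705]
wrist_force: [-9.6, -3.7, 4.9]
finger_gap: 0.0109
```

>>> carry_out --rows '[[[0.2,0,0],[0,0,0],0.5],[[0.4,0,0],[0,0,0],0.5],[[0.4,0,0],[0,0,0],0.5]]'

```text
clock: 18.83
ee_pos: [0.5108, -0.2168, 0.1175]
eef_rot: [-0.058, 0.703, 0.053, 0.707]
wrist_force: [-9.3, 1.0, 19.9]
finger_gap: 0.0106
```

>>> carry_out --rows '[[[-0.3,0,0],[0,0,0],0.5],[[-0.6,0,0],[0,0,0],0.5],[[-0.6,0,0],[0,0,0],0.5],[[-0.6,0,0],[0,0,0],0.5],[[-0.6,0,0],[0,0,0],0.5]]' --grip_force 30

```text
clock: 19.25
ee_pos: [0.5106, -0.2164, 0.1199]
eef_rot: [-0.057, 0.704, 0.054, 0.706]
wrist_force: [-0.0, -7.4, -5.6]
finger_gap: 0.0104
```

```bash
python3 q.py; python3 - <<'E'
from h import *
from cell import env
c=grab(env,"wrist","w8");t=grab(env,"side","side8")
v=np.zeros((350,800,3),np.uint8)
v[:300,:480]=cv2.resize(c["img"],(480,300))[:,:,::-1]
v[:280,480:]=cv2.resize(t["img"][120:240,220:357],(320,280),interpolation=cv2.INTER_CUBIC)[:,:,::-1]
cv2.imwrite("pics/v8.png",v)
E
```

```text
19.25 x -0.1631 y -0.1718 z 0.0089 r 0.1720 a 1.785 [-0.  -7.4 -5.6] 0.010390656824659606
```

View pics/v8.png

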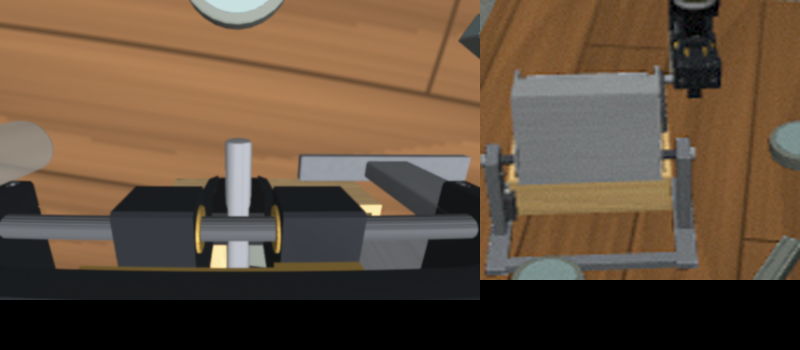

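The skip is against its far stop, and grey stone shows against the yellow crate floor at (250,255). Next I ease the skip back.

>>> carry_out --rows '[[[-0.6,0.08,0],[0,0,0],0.5],[[-1.23,0.16,0],[0,0,0],0.5],[[-2.46,0.4,0],[0,0,0],0.5],[[-3.66,0.73,0],[0,0,0],0.5],[[-4.83,1.15,0],[0,0,0],0.5],[[-5.97,1.65,0],[0,0,0],0.5],[[-7.08,2.24,0],[0,0,0],0.5],[[-8.13,2.9,0],[0,0,0],0.5]]'

```text
clock: 20.02
ee_pos: [0.506, -0.1864, 0.2019]
eef_rot: [-0.056, 0.704, 0.055, 0.706]
wrist_force: [5.5, -1.0, -8.2]
finger_gap: 0.0105
```

```bash
python3 q.py; python3 - <<'E'
from h import *
from cell import env
c=grab(env,"side","side9")
E
```

```text
20.0167 x -0.1630 y -0.1414 z 0.0909 r 0.1681 a 1.266 [ 5.5 -1.  -8.2] 0.010503085630843196
```

>>> carry_out --rows '[[[-1.0,0.74,0],[0,0,0],0.5],[[-1.95,1.55,0],[0,0,0],0.5],[[-2.84,2.42,0],[0,0,0],0.5],[[-3.66,3.36,0],[0,0,0],0.5],[[-4.4,4.36,0],[0,0,0],0.5],[[-5.1,5.4,0],[0,0,0],0.5],[[-5.7,6.5,0],[0,0,0],0.5],[[-6.2,7.64,0],[0,0,0],0.5]]'

```text
clock: 20.73
ee_pos: [0.4936, -0.1095, 0.2627]
eef_rot: [-0.055, 0.705, 0.056, 0.705]
wrist_force: [6.4, 2.4, -8.8]
finger_gap: 0.0103
```

```bash
python3 q.py
```

```text
20.7333 x -0.1632 y -0.0636 z 0.1517 r 0.1645 a 0.663 [ 6.4  2.4 -8.8] 0.010290435801928819
```

>>> carry_out --rows '[[[-0.2,0.6,0],[0,0,0],0.5],[[-0.43,1.2,0],[0,0,0],0.5],[[-0.6,1.8,0],[0,0,0],0.5],[[-0.78,2.4,0],[0,0,0],0.5],[[-1.03,3.6,0],[0,0,0],0.5],[[-1.2,4.8,0],[0,0,0],0.5],[[-1.28,6.05,0],[0,0,0],0.5],[[-1.26,6.7,0],[0,0,0],0.5]]'

```text
clock: 21.4
ee_pos: [0.4829, -0.0431, 0.2748]
eef_rot: [-0.055, 0.705, 0.056, 0.705]
wrist_force: [6.8, -0.9, -11.8]
finger_gap: 0.0104
```

>>> carry_out --rows '[[[0.02,0.6,0],[0,0,0],0.5],[[0.06,1.2,0],[0,0,0],0.5],[[0.12,1.85,0],[0,0,0],0.5],[[0.2,2.5,0],[0,0,0],0.5],[[0.3,3.1,0],[0,0,0],0.5],[[0.44,3.7,0],[0,0,0],0.5],[[0.58,4.2,0],[0,0,0],0.5],[[0.58,4.2,0],[0,0,0],0.5]]'

```text
clock: 22.07
ee_pos: [0.4766, -0.0039, 0.2692]
eef_rot: [-0.057, 0.705, 0.054, 0.705]
wrist_force: [6.2, -8.9, -9.5]
finger_gap: 0.0107
```

```bash
python3 q.py
```

```text
22.0667 x -0.1634 y 0.0434 z 0.1582 r 0.1641 a -0.001 [ 6.2 -8.9 -9.5] 0.010738990203936852
```

>>> carry_out --rows '[[[0,0.2,0],[0,0,0],0.5],[[0,0.3,0],[0,0,0],0.5],[[0,0.3,0],[0,0,0],0.5]]'

```text
clock: 22.32
ee_pos: [0.4766, -0.0038, 0.2692]
eef_rot: [-0.058, 0.705, 0.052, 0.705]
wrist_force: [6.9, -24.7, -11.3]
finger_gap: 0.0106
```

>>> carry_out --rows '[[[0,-0.2,0],[0,0,0],1.5],[[0,-0.2,0],[0,0,0],3],[[0,-0.2,0],[0,0,0],5],[[0,-0.2,0],[0,0,0],5],[[0,-0.2,0],[0,0,0],5],[[-2,-0.2,0],[0,0,0],5],[[-5,-0.2,0],[0,0,0],5],[[-9,-0.2,0],[0,0,0],5]]'

```text
clock: 22.98
ee_pos: [0.4751, -0.0016, 0.3593]
eef_rot: [-0.055, 0.707, 0.056, 0.703]
wrist_force: [1.5, -0.6, -0.4]
finger_gap: 0.0498
```

>>> carry_out --rows '[[[-4,0,0],[0,0,0],5],[[-4,2,-1],[0,0,0],5],[[-4,5,-2],[0,0,0],5],[[-4,8,-3],[0,0,0],5],[[-4,11,-4],[0,0,0],5],[[-4,11,-4],[0,0,0],5]]'

```text
clock: 23.48
ee_pos: [0.4168, 0.1038, 0.4008]
eef_rot: [-0.057, 0.704, 0.057, 0.705]
wrist_force: [-0.1, -0.5, 0.9]
finger_gap: 0.0498
```

```bash
python3 q.py; python3 - <<'E'
from h import *
from cell import env
np.set_printoptions(precision=4,suppress=True)
a=grab(env,"scene","sceneA");b=grab(env,"side","sideA")
f=lambda d,x:proj(d,[st(-.2035,.045,.165),st(-.1165,.045,.165)])
print(f(a,0),f(b,0))
v=np.zeros((560,800,3),np.uint8)
v[:350,:400]=cv2.resize(b["img"][95:235,200:360],(400,350),interpolation=cv2.INTER_CUBIC)[:,:,::-1]
v[:400,400:]=cv2.resize(a["img"][120:280,190:350],(400,400),interpolation=cv2.INTER_CUBIC)[:,:,::-1]
cv2.imwrite("pics/vA.png",v)
E
```

```text
23.4833 x -0.2057 y 0.1591 z 0.2898 r 0.3306 a -0.236 [-0.1 -0.5  0.9] 0.04979030391185634
[[309.133  159.1554]
 [295.6083 174.9489]] [[329.1266 149.7048]
 [300.4818 150.5888]]
```

View pics/vA.png

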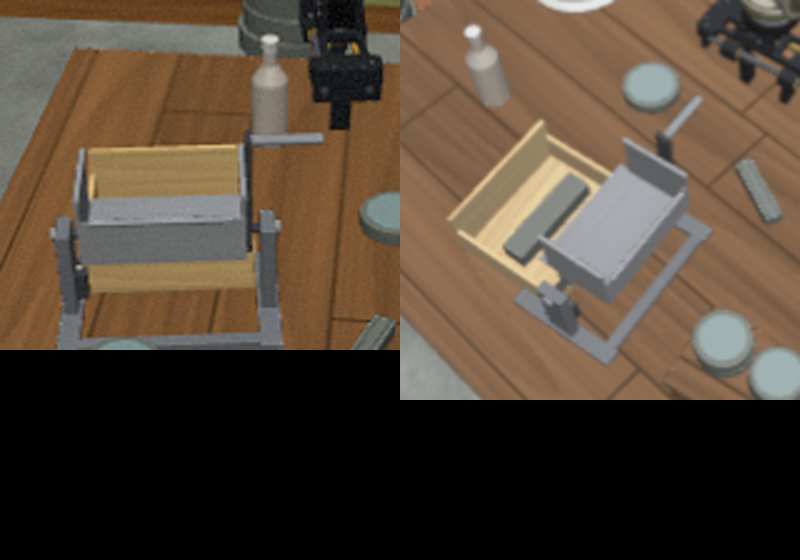

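The offcut lies in the crate (scene crop (547,218)). The skip is upright and empty, with its grip bar at its starting pixels, the bottle and disc are in place, and the arm is clear. Handing in.

```bash
python3 -c "
from cell import env
print(env.hand_in())"
```

```text
the job is handed in; nothing more can be done
None
```

The job is done and handed in at about 23.5 s of the 72 s allowed.

- **Drawing out:** I drew the grey offcut about 15 cm out from under the largest rack by its free end, laid it flat on the bench clear of the rack and let go.
- **Into the skip:** I took it again at its middle and lowered it onto the skip floor until the wrist force showed contact, then let go.
- **Tipping:** With the grip bar pinched, I tipped the skip until the force showed it against its far stop. I then held it all the way back to the upright stop and let go.

**Last checks:** The final pictures show the offcut lying in the crate, the skip upright and empty, and the bottle and disc where they were. The arm is clear, with about 0 N at the wrist.

**What disagreed:**
- **Far stop:** It came about 7 mm lower at the tool than my geometry predicted. The grip bar probably shifted in the fingers, so I pushed on until the stop was felt, at about 20 N.
- **Upright stop:** Pressing the skip home gave a brief wrist force of about 25 N sideways.

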